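# Count a set of three green cabochons through the tray gate

### The arm

A 6-joint arm with a two-finger parallel gripper is mounted at the origin on the work surface. World frame = base frame: x ahead of the robot, y to its left, z up, the work surface at z = 0. Lengths are in m, angles in rad, forces in N, time in s.
With the tool pointing down it reaches from about 0.425 to 0.95 m from the base axis. Payload 14.7 kg.
Tool frame: the origin (TCP) lies at the centre of the arm's flange, where the gripper is bolted on; the fingertips stand 173 mm ahead of it and the grasp point (between the pads) lies 155 mm ahead of it; z points along the fingers, y is the line along which they close (so a half turn about z gives the same grasp; the last joint's range is limited). The gripper opens to 85 mm and grips with 20 to 120 N. Pads are 22 mm wide; open, the fingers measure 114 mm over their backs; the gripper's body (76 mm by 85 mm) begins 54 mm behind the grasp point. The pads swing forward as they close: fully open they stand 13 mm farther back than shut.
Start: joints at [-1.348, 0.48, 1.596, -0, 1.065, -0.047], TCP at [0.173, -0.626, 0.405] pointing down, gripper open.
Joint ranges: [-2.75, 2.75], [-0.82, 2.05], [0.23, 2.67], [-1.56, 4.7], [0.09, 2.69], [-2.92, 2.92]. Speed limits (rad/s): [1.89, 1.89, 2.39, 3.01, 3.01, 3.01].

### API

Orientations are given as [roll, pitch, yaw] about the fixed x, y, z axes, in that order (R = Rz(yaw) Ry(pitch) Rx(roll)).
In Python, from cell import env gives the robot as it stands.
- The arm moves only by the shell command python3 jog.py 'ROWS' [OPENING] [FORCE]. ROWS is a JSON list of rows, 1 to 5 of them, each of 4 numbers: dx, dy, dz in m, then a turn about the tool's z in rad; each row shifts and turns the commanded pose from where the row before left it, along the tool's axes as they then stand; what a row does not reach is not made up. A row lasts 1/10 s, in which the tool goes at most 0.05 m and 0.15 rad, less where a joint would pass 70% of its speed; a pose out of reach is approached as far as the arm can. OPENING is the finger opening in m, set as the command begins (- or left out keeps the last). The fingers move at their own pace and stop on an object; FORCE is the grip in N (left out, the last holds). Time passes only in rows, so rows that do not move let the fingers close. It prints the time, the measured TCP pose, the force, the opening and the grip force at its end. Input that does not fit is refused with a message, and nothing moves.
- env.state(): the state, without advancing time (a new reading comes with each control period).
- env.capture(name): name is "side" or "top"; returns a dict with "frame" (400x640x3 uint8, blue, green, red), "fx", "fy", "cx", "cy" (pixels), "dist" ([k1, k2, p1, p2, k3] as OpenCV has them; the pictures are not rectified), "T" (4x4, takes a point from camera to world coordinates). Camera axes: x right, y up, looking along -z (the intrinsics and any distortion apply to the point x, -y, -z); pixel columns grow to the right and rows downward; lengths in m; the calibration is good to about 2 mm. A picture is of the moment at which its call begins. There is no depth.
- env.finish_job(): hands the job in; it is judged then, once.
The state is a dict: "clock": time; "q": joint angles; "dq": joint speeds; "effort": joint torques, N m; "tool_pos": TCP position; "eef_rot": TCP orientation; "contact_force": force on the tool from outside, world axes, zero at the start; "ft_torque": the same for the moment, N m; "grip_width": finger opening in m; "grip_force": force on a finger pad.
Only numpy, scipy, OpenCV 4.12 (cv2) and the standard library are available. Lean on these libraries where they do the work, as an engineer would, in place of code of your own. Each camera call takes 0.05 s, during which the arm holds its last target. There are 200 camera calls.

### The job

Make up a set of three in the counting tray: with the fingertips, sweep the green glass cabochons one at a time through the narrow steel gate into the slot, so that all three lie flat in a row, wholly past the gate. Slide them along the tray without lifting any and keep each one back in the pan until the one before is through; leave the amber one lying in the pan, and do not knock the frit jars or the tumbler.

Things in the scene. Friction and masses are not known exactly. Their poses are not given: they have to be found in the camera images.
- tray: shallow counting tray, blue rims and decks, white floor, fixed, 312 x 256 mm. Origin on the bench below the middle of the gate's slot side; x points from the open pan through the gate into the slot, z up. The floor is 10 mm above the bench, level throughout; rims and decks end 20 mm above the bench. Flat blue decks flank the slot
- pan (a point): centre of the pan's floor, the open white area: it spans 140 mm along the tray's x (tray x = -180 to -40 mm) and 240 mm along y (-120 to +120 mm), walls all round 10 mm high. In its front wall at x = -40 mm a throat opens 94 mm wide and narrows to the gate at x = -6 mm
- gate (a point): point on the floor in the middle of the gate, at its slot side (tray x = y = 0); axes as the tray's. Two steel jaws from x = -6 to 0 mm stand 34 mm apart (y = -17 to +17 mm), 14 mm above the floor. A cabochon is wholly past the gate when its centre is 14 mm or more along +x from here
- slot_end (a point): point on the floor at the closed end of the slot (tray x = 112 mm). The slot is a straight open-topped lane from the gate to here, 38 mm wide, walls 10 mm high, on the pan's level. It holds three cabochons in a row with 28 mm to spare; those already in it slide on when the next is pushed against them
- green_a: domed glass cabochon, opaque green, 28 mm across, 10 mm high, straight side up to 6 mm, 14 g; origin at the centre of its flat underside, z up. It slides loose on the tray floor and starts in the pan
- green_b: domed glass cabochon, opaque green, 28 mm across, 10 mm high, straight side up to 6 mm, 14 g; origin at the centre of its flat underside, z up. It slides loose on the tray floor and starts in the pan
- green_c: domed glass cabochon, opaque green, 28 mm across, 10 mm high, straight side up to 6 mm, 14 g; origin at the centre of its flat underside, z up. It slides loose on the tray floor and starts in the pan
- amber: domed glass cabochon, opaque amber (orange), 28 mm across, 10 mm high, straight side up to 6 mm, 14 g; origin at the centre of its flat underside, z up. It slides loose on the tray floor; it starts in the pan among the green ones and stays in the pan, where it may be nudged
- jar_red: small jar of red frit with a white cap, 42 mm across, 42 mm high, 60 g, loose, standing on the tray's deck beside the slot; origin at the centre of its base
- jar_grey: small jar of dark grey frit with a white cap, same size as the red one, on the deck on the other side of the slot; origin at the centre of its base
- tumbler: black drinking tumbler with a steel lid, 86 mm across, 160 mm high, 0.4 kg, loose, standing on the bench beyond the pan; origin at the centre of its base

How it is judged:
By the outcome, as a careful person would: the job done as asked, in the order asked, and still so for the second after the job is handed in, with the robot touching nothing.
It also fails if it takes over 58 s, if anything falls off the work surface, if the arm or the gripper's body presses on something with over 40 N, if the wrist force passes 120 N, or if a joint passes its speed limit or range.

## Working session

There is one attempt and no reset: what is moved stays moved. The work goes in short steps, Python scripts to look and compute and a shell command to move; the robot and the scene stay as the last step left them, time stands still between calls to the robot, and variables do not carry over. Pictures are saved under pics/ and viewed, at most 10 in all, crops included, and the job is handed in when it is done.

```bash
ls; mkdir -p pics; python3 - <<'E'
from cell import env
import cv2,numpy as np
for n in("top","side"):
    c=env.capture(n); cv2.imwrite(f"pics/{n}0.png",c["frame"]); print(n,c["fx"],c["fy"],c["cx"],c["cy"],c["dist"],np.round(c["T"],4).tolist())
s=env.state();print(s)
E
```

```text
cell.py
jog.py
pics
top 444.1887634583672 444.1887634583672 313.6225409040473 201.64964813434534 [-0.02828656  0.          0.          0.          0.        ] [[0.0237, 0.9969, -0.0744, 0.4938], [-0.9997, 0.0236, -0.0019, -0.1263], [-0.0001, 0.0744, 0.9972, 1.1059], [0.0, 0.0, 0.0, 1.0]]
side 369.2381689588135 369.2381689588135 318.7468074061834 195.66993279464484 [-0.02782339  0.          0.          0.          0.        ] [[0.9267, 0.225, -0.3011, 0.3537], [-0.3757, 0.5321, -0.7588, -0.7225], [-0.0105, 0.8163, 0.5776, 0.5115], [0.0, 0.0, 0.0, 1.0]]
{'clock': 0.1, 'q': array([-1.34758880e+00,  4.80812938e-01,  1.59680836e+00,  1.22826980e-05,
        1.06508180e+00, -4.66182037e-02]), 'dq': array([-0.00097464, -0.00336408, -0.00217964, -0.00046878, -0.00016077,
        0.00150459]), 'effort': array([ 1.68803650e-03, -9.52259946e+01, -4.31039608e+01,  1.95085358e-04,
        5.26069285e-03, -3.22929225e-05]), 'tool_pos': array([ 0.17323886, -0.62630968,  0.40410895]), 'eef_rot': array([-3.14048392e+00, -6.24750321e-05,  2.69819736e-01]), 'contact_force': array([ 0.13954996, -0.13399124, -0.01072444]), 'ft_torque': array([-0.02859504, -0.06313195,  0.0096273 ]), 'grip_force': 0.0, 'grip_width': 0.08550781591759445}
```

View pics/top0.png

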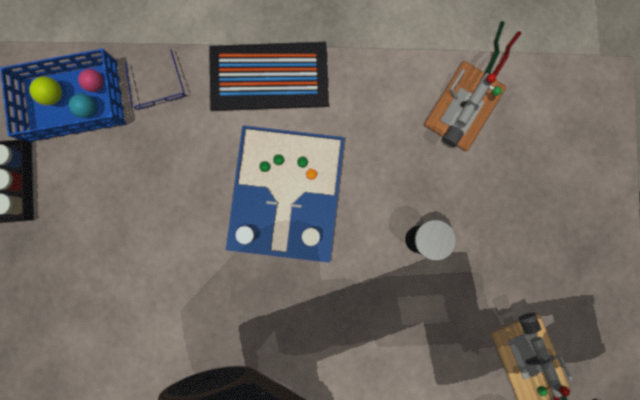

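View pics/side0.png

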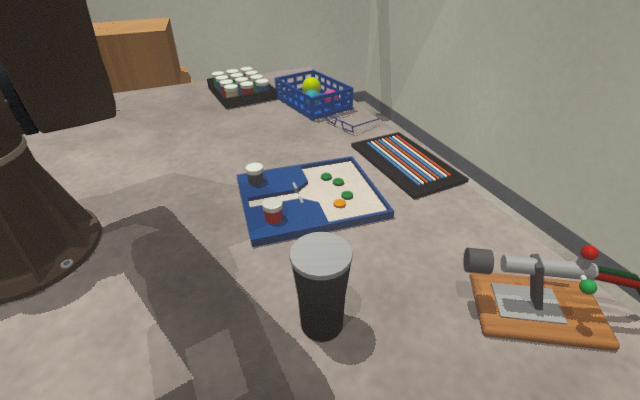

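The top view shows greens at (265,167), (279,160) and (303,162), with amber at (312,174). The gate is near (284,204), the slot runs down toward the robot, the jars are at (245,234) and (311,237), and the tumbler is near (432,240). The side view confirms this arrangement, with the red jar and the amber on the tumbler's side.

```bash
cat > h.py <<'E'
from cell import env
import cv2,numpy as np
def cast(c,uv,z):
    K=np.array([[c["fx"],0,c["cx"]],[0,c["fy"],c["cy"]],[0,0,1]])
    p=cv2.undistortPoints(np.float64(uv).reshape(-1,1,2),K,np.array(c["dist"])).reshape(-1,2)
    T=np.array(c["T"]); d=np.c_[p[:,0],-p[:,1],-np.ones(len(p))]@T[:3,:3].T
    return (T[:3,3]+d*((z-T[2,3])/d[:,2])[:,None])[:,:2]
def tray(c):
    h=cv2.cvtColor(c["frame"],cv2.COLOR_BGR2HSV)
    m=cv2.inRange(h,(100,110,40),(125,255,255)); m[:115]=0;m[275:]=0;m[:,:200]=0;m[:,370:]=0
    pts=np.argwhere(m)[:,::-1].astype(np.float32)
    hull=cv2.convexHull(pts)
    r=cv2.minAreaRect(np.float32(cast(c,hull,0.02)*1000)); return r,m
def beads(c,z=.015,roi=(115,265,215,355)):
    h=cv2.cvtColor(c["frame"],cv2.COLOR_BGR2HSV);o=[]
    for n,a,b in(("g",(45,90,30),(85,255,255)),("a",(8,130,120),(22,255,255))):
        m=cv2.inRange(h,a,b);k=np.zeros_like(m);k[roi[0]:roi[1],roi[2]:roi[3]]=1
        N,_,st,ce=cv2.connectedComponentsWithStats(m*k)
        for i in range(1,N):
            if st[i,4]>15:o.append((n,st[i,4],ce[i],cast(c,ce[i],z)[0]))
    return o
E
python3 - <<'E'
from h import *
c=env.capture("top");r,m=tray(c);print(r)
for b in beads(c):print(b)
h=cv2.cvtColor(c["frame"],cv2.COLOR_BGR2HSV)
# slot white centreline per row
for row in range(212,250,6):
    l=np.where((h[row,255:305,1]<70)&(h[row,255:305,2]>110))[0]+255
    print(row,l.min(),l.max(),cast(c,[[l.mean(),row]],.01))
im=c["frame"][110:275,215:360];cv2.imwrite("pics/crop1.png",cv2.resize(im,None,fx=3.6,fy=3.6,interpolation=cv2.INTER_CUBIC))
E
```

```text
((594.9328002929688, -54.20109558105469), (253.4824676513672, 308.15496826171875), 84.59193420410156)
('g', np.int32(68), array([278.16176471, 159.25      ]), array([ 0.67855674, -0.03382486]))
('g', np.int32(73), array([302.12328767, 161.64383562]), array([ 0.67394876, -0.09342962]))
('g', np.int32(72), array([264.41666667, 166.09722222]), array([ 6.60624490e-01, -2.60539402e-04]))
('a', np.int32(86), array([310.93023256, 173.59302326]), array([ 0.64460674, -0.11598655]))
212 276 291 [[ 0.54814058 -0.05050685]]
218 275 290 [[ 0.53326547 -0.04846308]]
224 275 289 [[ 0.51844813 -0.04765514]]
230 274 304 [[ 0.50371392 -0.04915702]]
236 273 304 [[ 0.48912664 -0.05563782]]
242 272 304 [[ 0.47425977 -0.04933308]]
248 271 286 [[ 0.45936326 -0.04074633]]
```

View pics/crop1.png

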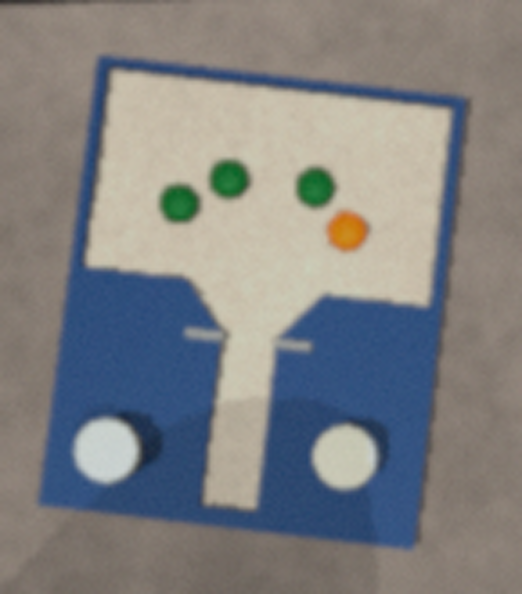

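```bash
cat >> h.py <<'E'
TH=np.deg2rad(5.5); O=np.array([.5611,-.0509]); EX=np.array([-np.cos(TH),np.sin(TH)]); EY=np.array([-EX[1],EX[0]])
YAW0=np.pi/2-TH-0.0   # tool -y along tray x
def t2(w): d=np.asarray(w)[...,:2]-O; return np.stack([d@EX,d@EY],-1)*1000
def to(x,y,z,phi=0):
    """turn first, then dx,dy,dz (mm) in turned tool axes; phi = push heading in tray frame, rad"""
    s=env.state();p=s["tool_pos"];a=YAW0+phi
    turn=-(a-s["eef_rot"][2]); d=(O+EX*x/1e3+EY*y/1e3-p[:2])*1e3
    print("now",t2(p).round(1),"tipz",round((p[2]-.173)*1e3,1),"phi",round(s["eef_rot"][2]-YAW0,3),"| turn",round(turn,3),
      "dx",round(d@[np.cos(a),np.sin(a)],1),"dy",round(d@[np.sin(a),-np.cos(a)],1),"dz",round((p[2]-.173)*1e3-z,1),"clock",s["clock"])
def look():
    for b in beads(env.capture("top")):print(b[0],b[1],b[2].round(1),t2(b[3]).round(1))
E
python3 jog.py '[[0,0,0,-0.142],[0,0,0,-0.142],[0,0,0,-0.142],[0,0,0,-0.142],[0,0,0,-0.142]]' 0
python3 jog.py '[[0,0,0,-0.142],[0.0436,0.016,0,0],[0.0436,0.016,0,0],[0.0436,0.016,0,0],[0.0436,0.016,0,0]]'
python3 jog.py '[[0.0436,0.016,0,0],[0.0436,0.016,0,0],[0.0436,0.016,0,0],[0.0436,0.016,0,0],[0.0436,0.016,0,0]]'
python3 jog.py '[[0.0436,0.016,0,0],[0.0436,0.016,0,0],[0.0436,0.016,0,0],[0.0436,0.016,0,0],[0.0436,0.016,0,0]]'
python3 jog.py '[[0,0,0,0],[0,0,0,0]]'
python3 - <<'E'
from h import *
look(); to(-148.3,43.2,13,-.351); to(-148.3,43.2,40,-.351)
E
```

```text
clock: 0.65
tool_pos: [0.1732, -0.6264, 0.4044]
eef_rot: [-3.141, -0.0, 0.986]
contact_force: [0.4, -0.4, -0.4]
grip_width: 0.0121
grip_force: 0.0
clock: 1.15
tool_pos: [0.3075, -0.4958, 0.4045]
eef_rot: [-3.141, -0.0, 1.121]
contact_force: [0.2, -0.3, -0.6]
grip_width: 0.0001
grip_force: 0.0
clock: 1.65
tool_pos: [0.4744, -0.3339, 0.4047]
eef_rot: [-3.142, -0.0, 1.122]
contact_force: [0.2, -0.2, -0.9]
grip_width: -0.0003
grip_force: 0.0
clock: 2.15
tool_pos: [0.6411, -0.1722, 0.4045]
eef_rot: [-3.141, 0.0, 1.122]
contact_force: [-0.1, -1.7, -0.4]
grip_width: -0.0001
grip_force: 0.0
clock: 2.35
tool_pos: [0.6404, -0.1728, 0.4041]
eef_rot: [-3.141, 0.0, 1.124]
contact_force: [-0.6, 0.1, -0.3]
grip_width: 0.0
grip_force: 0.0
g 71 [302.1 161.6] [-116.4   31.5]
a 84 [311.  173.6] [-89.4  57.1]
now [-90.1 114.7] tipz 231.2 phi -0.352 | turn -0.001 dx 87.2 dy 30.1 dz 218.2 clock 2.4
now [-90.1 114.7] tipz 231.2 phi -0.352 | turn -0.001 dx 87.2 dy 30.1 dz 191.2 clock 2.4
```

```bash
python3 jog.py '[[0.0436,0.015,0,0],[0.0436,0.015,0,0],[0,0,0.048,0],[0,0,0.048,0],[0,0,0.048,0]]' >/dev/null
python3 jog.py '[[0,0,0.03,0],[0,0,0.012,0],[0,0,0,0],[0,0,0,0]]'
python3 - <<'E'
from h import *
to(-148.3,43.2,13,-.351);c=env.capture("side");im=c["frame"][110:260,220:420];cv2.imwrite("pics/s1.png",cv2.resize(im,None,fx=4,fy=4,interpolation=cv2.INTER_CUBIC))
T=np.array(c["T"])
for dz in(0,):
  s=env.state();p=s["tool_pos"]-[0,0,.173];q=T[:3,:3].T@(p-T[:3,3]);print("tip centre px in crop",(c["cx"]-c["fx"]*q[0]/q[2]-220)*4,(c["cy"]+c["fy"]*q[1]/q[2]-110)*4)
E
```

```text
clock: 3.3
tool_pos: [0.7053, -0.1091, 0.2204]
eef_rot: [3.14, -0.0, 1.121]
contact_force: [-0.2, -0.2, 0.3]
grip_width: -0.0
grip_force: 0.0
now [-149.2   44.1] tipz 47.4 phi -0.354 | turn -0.003 dx 0.5 dy -1.1 dz 34.4 clock 3.3
tip centre px in crop 571.7222622150307 294.791473767621
```

View pics/s1.png

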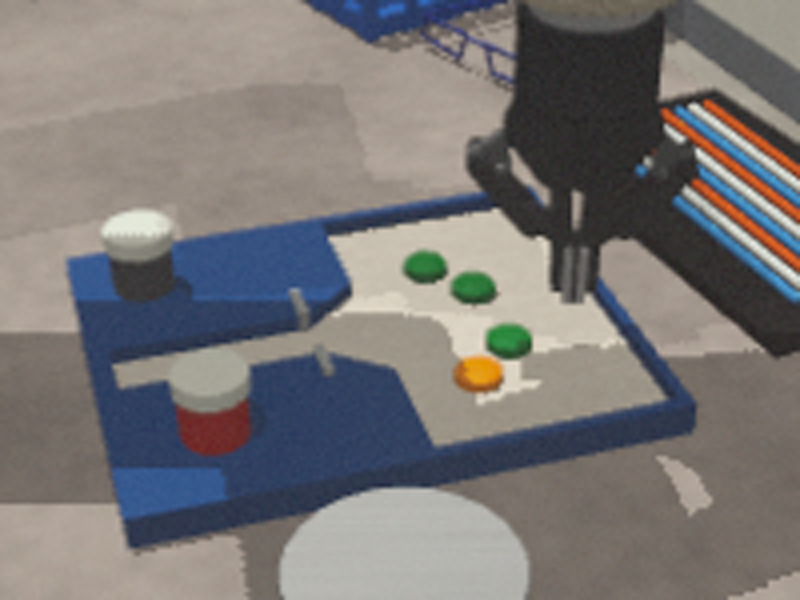

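The side view shows the tray, both jars and all four cabochons where expected. The closed fingertips are at about (572,298), which matches the projected (572,295).

```bash
python3 jog.py '[[0,0,0.017,0],[0,0,0.017,0],[0,0,0,0],[0,-0.008,0,0],[0,-0.012,0,0]]'
python3 jog.py '[[0,-0.012,0,0],[0,-0.012,0,0],[0,-0.012,0,0],[0,-0.012,0,0],[0,-0.01,0,0]]'
python3 jog.py '[[0,-0.006,0,0],[0,-0.004,0,0],[0,0,0,0]]'
python3 - <<'E'
from h import *
look(); to(-61.8,9.8,13,-.351);c=env.capture("side");im=c["frame"][110:260,220:420];cv2.imwrite("pics/s2.png",cv2.resize(im,None,fx=4,fy=4,interpolation=cv2.INTER_CUBIC))
for b in beads(c,roi=(150,230,250,360)):print(b[0],b[1],b[2],t2(b[3]).round(1))
E
```

```text
clock: 3.85
tool_pos: [0.6864, -0.0995, 0.184]
eef_rot: [-3.141, 0.0, 1.122]
contact_force: [-0.7, -0.7, 0.8]
grip_width: -0.0
grip_force: 0.1
clock: 4.35
tool_pos: [0.6336, -0.0739, 0.1848]
eef_rot: [-3.141, 0.0, 1.122]
contact_force: [0.8, 0.4, 0.5]
grip_width: 0.0
grip_force: 0.0
clock: 4.65
tool_pos: [0.6254, -0.0699, 0.1847]
eef_rot: [-3.142, 0.0, 1.122]
contact_force: [0.2, -0.0, 0.5]
grip_width: 0.0
grip_force: 0.0
now [-66.2  12.9] tipz 11.8 phi -0.353 | turn -0.002 dx 1.4 dy -5.2 dz -1.2 clock 4.7
g 44 [338.88636364 182.20454545] [-116.5  -25.7]
g 65 [313.15384615 193.58461538] [-42.9   2.3]
a 90 [339.28888889 203.07777778] [-89.1  56. ]
```

View pics/s2.png

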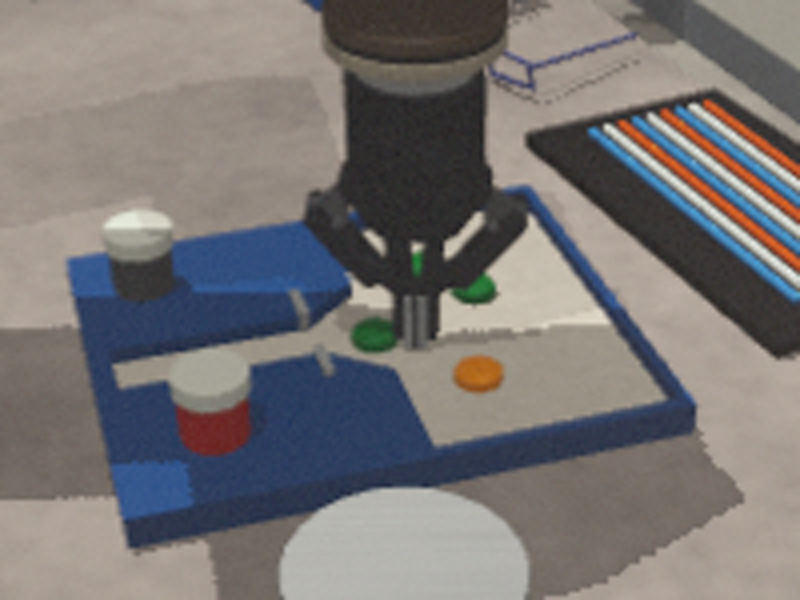

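The first green sits at (373,335) in front of the fingers, at the throat, with nothing else disturbed. Next I'll square up behind it and push it through the gate.

```bash
python3 jog.py '[[0,0.012,-0.001,0],[0,0,0,-0.118],[0,0,0,-0.118],[0,0,0,-0.117],[0.016,0,0,0]]'
python3 jog.py '[[0,-0.012,0,0],[0,-0.01,0,0],[0,-0.01,0,0],[0,-0.01,0,0],[0,0,0,0]]'
python3 - <<'E'
from h import *
to(-5,0,13);c=env.capture("side")
for b in beads(c,roi=(150,230,230,360)):print(b[0],b[1],b[2],t2(b[3]).round(1))
E
```

```text
clock: 5.25
tool_pos: [0.639, -0.0608, 0.1857]
eef_rot: [3.141, 0.0, 1.476]
contact_force: [0.1, 0.3, 0.5]
grip_width: 0.0003
grip_force: 0.0
clock: 5.75
tool_pos: [0.5946, -0.0553, 0.1857]
eef_rot: [-3.14, -0.0, 1.474]
contact_force: [-0.4, -0.9, 0.7]
grip_width: 0.0002
grip_force: 0.0
now [-33.7   1.2] tipz 12.7 phi -0.001 | turn -0.001 dx 1.2 dy -28.7 dz -0.3 clock 5.75
g 40 [327.125 176.5  ] [-96.9 -59.3]
g 62 [337.85483871 181.43548387] [-115.2  -29.7]
g 48 [299.66666667 194.85416667] [-11.4  -2.2]
a 89 [339.25842697 203.03370787] [-89.1  55.9]
```

```bash
python3 jog.py '[[0,-0.01,0,0],[0,-0.01,0,0],[0,-0.008,0,0],[0,-0.004,0,0],[0,0,0,0]]'
python3 - <<'E'
from h import *
to(-5,0,13);c=env.capture("side");im=c["frame"][110:260,220:420];cv2.imwrite("pics/s3.png",cv2.resize(im,None,fx=4,fy=4,interpolation=cv2.INTER_CUBIC))
for b in beads(c,roi=(150,230,230,360)):print(b[0],b[1],b[2],t2(b[3]).round(1))
E
```

```text
clock: 6.3
tool_pos: [0.5637, -0.0522, 0.1857]
eef_rot: [-3.141, -0.0, 1.475]
contact_force: [0.0, 0.0, 0.3]
grip_width: 0.0001
grip_force: 0.0
now [-2.7  1. ] tipz 12.7 phi -0.0 | turn -0.0 dx 1.0 dy 2.3 dz -0.3 clock 6.3
g 55 [325.83636364 176.05454545] [-94.5 -62.2]
g 58 [337.9137931  181.39655172] [-115.4  -29.8]
g 56 [286.82142857 197.05357143] [19.2 -2.5]
a 90 [339.22222222 202.98888889] [-89.1  55.7]
```

View pics/s3.png

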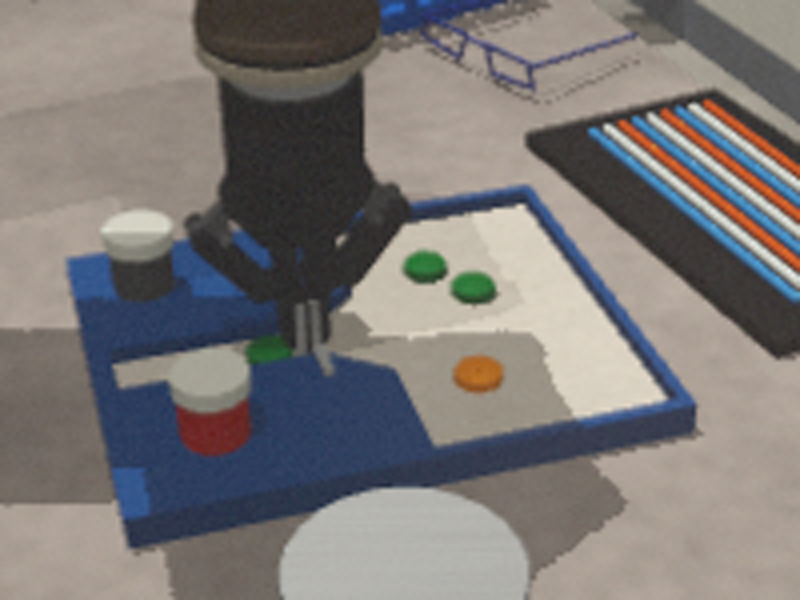

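The first cabochon is past the gate at (268,349), and the others haven't moved.

```bash
python3 jog.py '[[0,0.04,0,0],[0,0,-0.04,0],[0.014,0.0344,0,0],[0.014,0.0344,0,0],[0.014,0.0344,0,0]]' >/dev/null
python3 jog.py '[[0,0,0,-0.123],[0,0,0,-0.123],[0,0,0,-0.123],[0,0,0,0],[0,0,0,0]]' 
python3 - <<'E'
from h import *
look();to(-146,-41,13,.369)
E
```

```text
clock: 7.35
tool_pos: [0.711, -0.0242, 0.2256]
eef_rot: [3.141, 0.0, 1.84]
contact_force: [0.6, 0.1, -0.2]
grip_width: 0.0
grip_force: 0.0
g 74 [283.3 214.6] [19.5  1.5]
a 85 [310.9 173.7] [-89.1  56.8]
now [-146.6  -40.9] tipz 52.7 phi 0.365 | turn -0.004 dx 0.3 dy -0.6 dz 39.7 clock 7.4
```

```bash
python3 jog.py '[[0,0,0.02,0],[0,0,0.02,0],[0,0,0,0],[0,-0.008,0,0],[0,-0.012,0,0]]'
python3 jog.py '[[0,-0.012,0,0],[0,-0.012,0,0],[0,-0.012,0,0],[0,-0.01,0,0],[0,-0.01,0,0]]'
python3 jog.py '[[0,-0.006,0,0],[0,-0.004,0,0],[0,0,0,0]]'
python3 - <<'E'
from h import *
to(-66.3,-9.4,13,.369);c=env.capture("side")
for b in beads(c,roi=(150,230,230,360)):print(b[0],b[1],b[2],t2(b[3]).round(1))
E
```

```text
clock: 7.9
tool_pos: [0.6914, -0.0296, 0.1858]
eef_rot: [3.141, 0.0, 1.842]
contact_force: [0.6, -0.6, -0.2]
grip_width: 0.0001
grip_force: 0.0
clock: 8.4
tool_pos: [0.6369, -0.045, 0.1858]
eef_rot: [3.141, 0.0, 1.844]
contact_force: [0.0, -0.3, 0.7]
grip_width: -0.0005
grip_force: 0.0
clock: 8.7
tool_pos: [0.6277, -0.0475, 0.1857]
eef_rot: [-3.141, -0.0, 1.844]
contact_force: [-0.6, -1.1, 0.7]
grip_width: -0.0001
grip_force: 0.0
now [-66.   -9.8] tipz 12.7 phi 0.369 | turn -0.0 dx -0.5 dy 0.1 dz -0.3 clock 8.7
g 18 [328.61111111 176.72222222] [-100.1  -57.1]
g 71 [314.05633803 192.57746479] [-46.1  -1.1]
g 60 [286.96666667 196.91666667] [18.8 -3. ]
a 90 [339.28888889 203.07777778] [-89.1  56. ]
```

```bash
python3 jog.py '[[0,0.012,0,0],[0,0,0,0.123],[0,0,0,0.123],[0,0,0,0.123],[-0.0145,0,0,0]]'
python3 jog.py '[[0,-0.012,0,0],[0,-0.01,0,0],[0,-0.01,0,0],[0,-0.01,0,0],[0,0,0,0]]'
python3 - <<'E'
from h import *
to(-3,0,13);c=env.capture("side")
for b in beads(c,roi=(150,230,230,360)):print(b[0],b[1],b[2],t2(b[3]).round(1))
E
```

```text
clock: 9.25
tool_pos: [0.6394, -0.0574, 0.1857]
eef_rot: [3.141, -0.0, 1.473]
contact_force: [-0.1, -0.7, -0.5]
grip_width: 0.0001
grip_force: 0.0
clock: 9.75
tool_pos: [0.5948, -0.0542, 0.1857]
eef_rot: [-3.14, -0.0, 1.475]
contact_force: [-0.3, -0.7, 0.1]
grip_width: 0.0002
grip_force: 0.0
now [-33.9   0.1] tipz 12.7 phi 0.001 | turn 0.001 dx 0.1 dy -30.9 dz -0.3 clock 9.75
g 41 [326.92682927 176.6097561 ] [-96.3 -58.9]
g 52 [299.28846154 194.25      ] [-11.2  -4.8]
g 61 [286.8852459  196.95081967] [19.  -2.9]
a 89 [339.2247191  203.06741573] [-89.  56.]
```

```bash
python3 jog.py '[[0,-0.01,0,0],[0,-0.01,0,0],[0,-0.007,0,0],[0,-0.004,0,0],[0,0,0,0]]'
python3 - <<'E'
from h import *
to(-3,0,13);c=env.capture("side")
for b in beads(c,roi=(150,230,230,360)):print(b[0],b[1],b[2],t2(b[3]).round(1))
E
python3 jog.py '[[0,0.04,0,0],[0,0,-0.04,0],[0.0284,0.0244,0,0],[0.0284,0.0244,0,0],[0.0284,0.0244,0,0]]' >/dev/null
python3 jog.py '[[0,0,0,-0.1427],[0,0,0,-0.1427],[0,0,0,-0.1427],[0,0,0,-0.1427],[0,0,0,-0.1427]]' >/dev/null
python3 jog.py '[[0,0,0,-0.1427],[0,0,0,0],[0,0,0,0]]' 
python3 - <<'E'
from h import *
look();to(-116,-85.4,13,.856)
c=env.capture("side")
for b in beads(c,roi=(150,230,230,360)):print(b[0],b[1],b[2],t2(b[3]).round(1))
E
```

```text
clock: 10.3
tool_pos: [0.565, -0.0515, 0.1857]
eef_rot: [-3.141, -0.0, 1.475]
contact_force: [-0.1, 0.7, 0.3]
grip_width: -0.0
grip_force: 0.0
now [-3.9  0.2] tipz 12.7 phi 0.0 | turn 0.0 dx 0.2 dy -0.9 dz -0.3 clock 10.3
g 54 [325.92592593 176.18518519] [-94.5 -61.6]
g 74 [285.75675676 196.58108108] [21.2 -5.1]
a 87 [339.22988506 202.97701149] [-89.1  55.6]
clock: 11.65
tool_pos: [0.6866, 0.0224, 0.2256]
eef_rot: [3.141, 0.0, 2.326]
contact_force: [-0.1, 0.4, -0.1]
grip_width: 0.0006
grip_force: 0.0
g 25 [266.1 168.2] [-89.5 -55.2]
g 147 [282.7 219.7] [32.3  1.6]
a 85 [310.9 173.7] [-89.1  56.8]
now [-117.8  -85. ] tipz 52.7 phi 0.852 | turn -0.004 dx 1.7 dy -0.9 dz 39.7 clock 11.7
g 57 [325.84210526 176.14035088] [-94.3 -61.8]
g 72 [286.80555556 196.45833333] [18.7 -4.9]
a 90 [339.28888889 203.07777778] [-89.1  56. ]
```

```bash
python3 jog.py '[[0.0015,0,0.02,0],[0,0,0.02,0],[0,0,0,0],[0,-0.008,0,0],[0,-0.012,0,0]]' >/dev/null
python3 jog.py '[[0,-0.012,0,0],[0,-0.012,0,0],[0,-0.012,0,0],[0,-0.01,0,0],[0,-0.01,0,0]]' >/dev/null
python3 jog.py '[[0,-0.006,0,0],[0,-0.004,0,0],[0,0,0,0]]'
python3 - <<'E'
from h import *
to(-59.4,-20,13,.856);c=env.capture("side");im=c["frame"][110:260,220:420];cv2.imwrite("pics/s4.png",cv2.resize(im,None,fx=4,fy=4,interpolation=cv2.INTER_CUBIC))
for b in beads(c,roi=(150,230,230,360)):print(b[0],b[1],b[2],t2(b[3]).round(1))
E
```

```text
clock: 13.05
tool_pos: [0.6228, -0.0361, 0.1857]
eef_rot: [-3.142, -0.0, 2.331]
contact_force: [-0.2, 1.0, -1.2]
grip_width: 0.0003
grip_force: 0.0
now [-60.  -20.7] tipz 12.7 phi 0.856 | turn -0.0 dx 0.0 dy -0.9 dz -0.3 clock 13.05
g 66 [313.45454545 191.78787879] [-45.6  -4.6]
g 78 [286.25641026 196.55128205] [20.  -4.9]
a 89 [339.25842697 203.03370787] [-89.1  55.9]
```

View pics/s4.png

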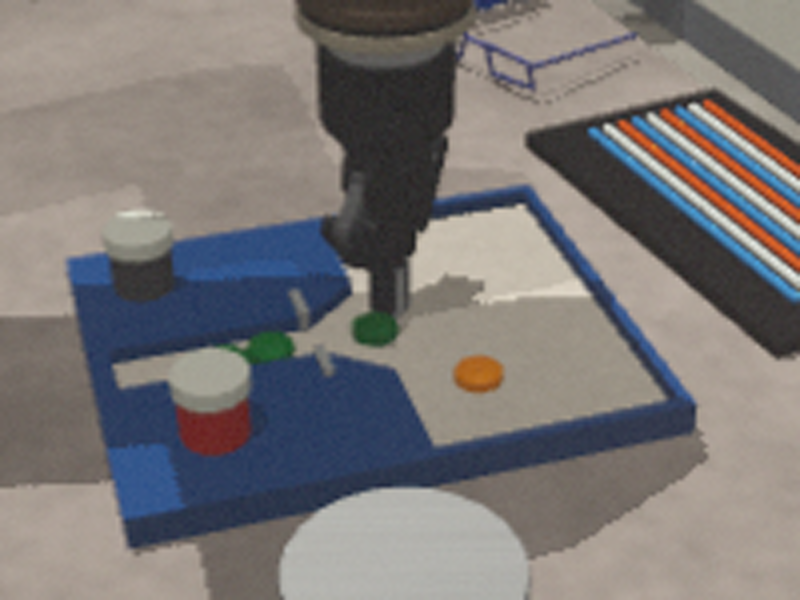

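The third cabochon is at the throat at (374,329), with two already in the slot and the amber untouched.

```bash
python3 jog.py '[[0,0.02,0,0],[0,0,0,0.1427],[0,0,0,0.1427],[0,0,0,0.1427],[0,0,0,0.1427]]' >/dev/null
python3 jog.py '[[0,0,0,0.1427],[0,0,0,0.1427],[0,0.012,0,0],[-0.017,0,0,0],[-0.017,0,0,0]]' >/dev/null
python3 jog.py '[[0,-0.012,0,0],[0,-0.012,0,0],[0,-0.01,0,0],[0,-0.01,0,0],[0,0,0,0]]'
python3 - <<'E'
from h import *
to(-2,0,13);c=env.capture("side")
for b in beads(c,roi=(150,230,230,360)):print(b[0],b[1],b[2],t2(b[3]).round(1))
E
```

```text
clock: 14.6
tool_pos: [0.6009, -0.0523, 0.1857]
eef_rot: [-3.14, -0.0, 1.475]
contact_force: [-0.1, -0.5, -0.8]
grip_width: 0.0004
grip_force: 0.0
now [-39.7  -2.4] tipz 12.7 phi 0.001 | turn 0.001 dx -2.4 dy -37.7 dz -0.3 clock 14.6
g 62 [301.58064516 192.98387097] [-17.6  -8.3]
g 77 [286.44155844 196.51948052] [19.6 -4.9]
a 89 [339.25842697 203.03370787] [-89.1  55.9]
```

```bash
python3 jog.py '[[-0.002,-0.008,0,0],[0,-0.01,0,0],[0,-0.01,0,0],[0,-0.008,0,0],[0,-0.004,0,0]]' >/dev/null
python3 jog.py '[[0,0,0,0],[0,0,0,0]]'
python3 - <<'E'
from h import *
to(-2,0,13);c=env.capture("side")
for b in beads(c,roi=(150,230,230,360)):print(b[0],b[1],b[2],t2(b[3]).round(1))
E
python3 jog.py '[[0,0.03,0,0],[0,0.03,0,0],[0,0,-0.05,0],[0,0.05,-0.03,0],[0,0.05,0,0]]' >/dev/null
python3 jog.py '[[0,0.03,-0.03,0],[0,0,0,0],[0,0,0,0]]'
python3 - <<'E'
from h import *
look();c=env.capture("top");im=c["frame"][110:275,215:360];cv2.imwrite("pics/t5.png",cv2.resize(im,None,fx=3.6,fy=3.6,interpolation=cv2.INTER_CUBIC))
E
```

```text
clock: 15.35
tool_pos: [0.5626, -0.0509, 0.1857]
eef_rot: [3.141, 0.0, 1.475]
contact_force: [0.5, -0.1, -0.7]
grip_width: 0.0001
grip_force: 0.0
now [-1.5 -0.1] tipz 12.7 phi 0.0 | turn 0.0 dx -0.1 dy 0.5 dz -0.3 clock 15.35
g 86 [282.23255814 196.44186047] [28.9 -8.1]
g 19 [260.31578947 201.78947368] [81.1 -2.4]
a 88 [339.20454545 203.        ] [-89.   55.7]
clock: 16.2
tool_pos: [0.7448, -0.0685, 0.2915]
eef_rot: [3.141, -0.0, 1.475]
contact_force: [-0.6, -0.4, -0.8]
grip_width: -0.0003
grip_force: 0.0
a 75 [311.5 173.7] [-89.2  58.2]
```

View pics/t5.png

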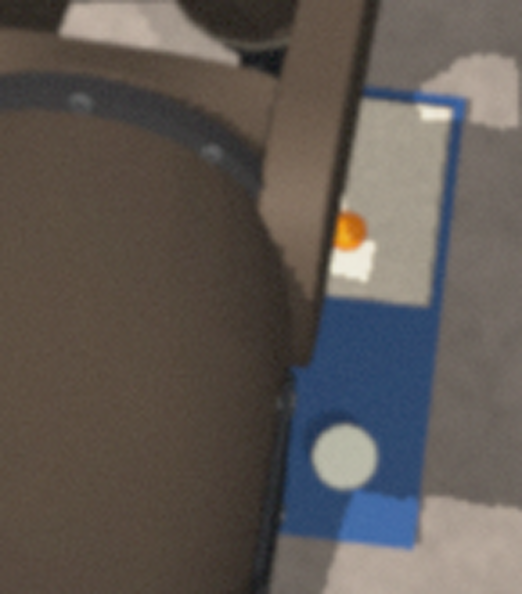

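The arm hides the slot from above; the amber and red jar are still in place. I'll swing aside and check.

```bash
python3 jog.py '[[0.03,0,-0.03,0],[0.048,0,0,0],[0.048,0,0,0],[0.048,0,0,0],[0.048,0,0,0]]' >/dev/null
python3 jog.py '[[0.048,0,0,0],[0.04,0,0,0],[0,0,0,0],[0,0,0,0]]'
python3 - <<'E'
from h import *
look();c=env.capture("top");im=c["frame"][110:275,215:360];cv2.imwrite("pics/t6.png",cv2.resize(im,None,fx=3.6,fy=3.6,interpolation=cv2.INTER_CUBIC))
E
```

```text
clock: 17.2
tool_pos: [0.7731, 0.2411, 0.3202]
eef_rot: [-3.14, 0.001, 1.477]
contact_force: [0.1, -0.1, -0.5]
grip_width: -0.0001
grip_force: 0.0
g 229 [281.1 226.4] [48.9 -0.3]
a 85 [311.  173.6] [-89.3  56.9]
```

View pics/t6.png

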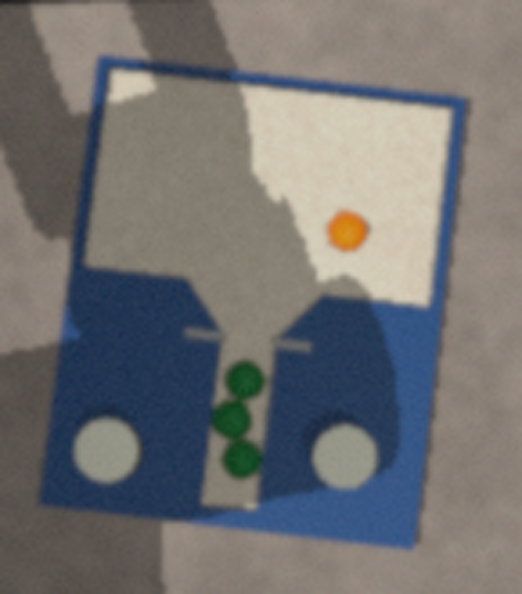

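All three greens lie in the slot past the gate, at (244,380), (232,419) and (242,459). The last one's centre is about 22 mm past it. The amber is in the pan at (347,231), and both jars are where they started.

```bash
python3 -c "
from cell import env
print(env.finish_job())"
```

```text
the job is handed in; nothing more can be done
None
```

I swept the three green cabochons through the gate one at a time; they now lie flat in a slightly staggered row in the slot, the last about 22 mm past the gate. The amber is still in the pan, the jars and tumbler weren't touched, and the job was handed in at about 17 s.

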